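# Fill the gap in the jar row and flag it with the spring clip

## Robot

A 7-joint arm with a two-finger parallel gripper is mounted at the origin on the work surface. World frame = base frame: x ahead of the robot, y to its left, z up, the work surface at z = 0. Lengths are in m, angles in rad, forces in N, time in s.
With the tool pointing down it reaches from about 0.4 to 0.9 m from the base axis. Payload 5.5 kg.
Tool frame: the origin (TCP) lies at the very end of the fingers, on their centre line; the grasp point (between the pads) lies 19 mm behind it (env.grasp_offset is the distance from the TCP to the grasp point, in m); z points along the fingers, y is the line along which they close (so a half turn about z gives the same grasp; the last joint's range is limited). The gripper opens to 85 mm and grips with 20 to 120 N. Pads are 22 mm wide; open, the fingers measure 114 mm over their backs; the gripper's body (76 mm by 85 mm) begins 54 mm behind the grasp point. The pads swing forward as they close: fully open they stand 13 mm farther back than shut.
Start: joints at [1.421, 0.501, -0.427, 1.55, 0.221, 1.138, -0.21], TCP at [0.261, -0.595, 0.231] pointing down, gripper open.
Joint ranges: [-2.88, 2.88], [-0.31, 2.03], [-1.54, 1.56], [0.2, 2.42], [-1.41, 4.55], [0.19, 2.02], [-2.57, 2.57]. Speed limits (rad/s): [2.57, 2.57, 3.14, 3.14, 3.14, 3.14, 3.14].

## Interface

Orientations are given as a unit quaternion [x, y, z, w].
In Python, from workcell import env gives the robot as it stands. The module is installed in compiled form; this text tells all that it offers.
- The arm moves only by the tool carry_out, never from a script. Its argument "steps" is a list of rows, each a list of 2 entries, a list of its own where there are three numbers: the shift along the tool's x, y, z in mm, then the turn about the tool's z in degrees. In form: [[[dx, dy, dz], twist], ...]. A call has 1 to 12 rows; each row is the pose to reach, as a shift and turn from the pose commanded when the call began, along the tool's axes at that moment; what a row does not reach only later rows make up. A row lasts 1/12 s, in which the tool goes at most 41.7 mm and 7.16 degrees, less where a joint would pass 70% of its speed; a pose out of reach is approached as far as the arm can. A call with a gripper value outside its range is refused whole. "fingers" is the gripper command: -1 is shut, 1 is fully open, values between are in proportion, set as the call begins (left out, the last holds). The fingers move at their own pace and stop on an object; "grip_force" is the grip in N (left out, the last holds). Time passes only in rows, so rows that repeat a pose let the fingers close. It gives the time, the measured TCP pose, the force, the opening and the grip force at its end, in the units of the state.
- env.observe(): the state, without advancing time (a new reading comes with each control period).
- env.get_image(name): name is "scene" or "top" or "wrist"; returns a dict with "img" (400x640x3 uint8, red, green, blue), "fx", "fy", "cx", "cy" (pixels), "k1" (the pictures are not rectified: a ray, as slopes to the right and down, at radius r is drawn at 1 + k1 r^2 times it, then the intrinsics apply), "R" (3x3) and "t" (3): a world point X has camera coordinates R X + t. Camera axes: x right, y down, z forward; pixel columns grow to the right and rows downward; lengths in m; the calibration is good to about 2 mm. A picture is of the moment at which its call begins. There is no depth.
- env.finish_job(): hands the job in; it is judged then, once.
The state is a dict: "clock": time; "joint_positions": joint angles; "joint_velocities": joint speeds; "effort": joint torques, N m; "eef_pos": TCP position; "tcp_rot": TCP orientation; "ft_force": force on the tool from outside, world axes, zero at the start; "moment": the same for the moment, N m; "opening": opening from 0.0 (shut) to 1.0 (fully open); "finger_force": force on a finger pad.
Only numpy, scipy, OpenCV 4.12 (cv2) and the standard library are available. Lean on these libraries where they do the work, as an engineer would, in place of code of your own. Each camera call takes 0.05 s, during which the arm holds its last target. There are 200 camera calls.

## Task

One jar of screws is missing from the row on the low shelf: set the stray jar standing on the table gently down in the gap, upright on the square card and in line with its neighbours, without pushing the other jars about. Then take the spring clip off the rim of the small bin beside the shelf and clip it, pushed well down and straight, onto the shelf's front rail directly in front of that jar, to mark the place as restocked.

Things in the scene. Friction and masses are not known exactly. Their poses are not given: they have to be found in the camera images.
- jar: the stray jar: clear round jar of fasteners with white screw lid, 54 mm diameter, 83 mm tall (lid is the top 15 mm, 53 mm diameter), 0.25 kg, standing on the table; origin at the centre of its underside, z up
- row_jar0: a jar already in the row, same size as the stray one (54 mm diameter, 83 mm tall); origin at the centre of its underside; leave it alone
- row_jar1: another jar in the row, same size and origin; leave it alone
- row_jar2: another jar in the row, same size and origin; leave it alone
- card: plain brown card, 60 x 60 mm, flat on the shelf in the empty one of the four places of the row (68 mm apart along y, 14 mm between jars); the jar stands centred on it. Origin at its centre on the board top; x points across the shelf away from the robot, y along the row. The front rail's middle plane lies 92 mm from it along -x
- shelf: low fixed shelf, board 160 mm (x) by 320 mm (y), top 30 mm above the table; origin on the table under its centre, x away from the robot, y along the row. Jars stand at x = 20 mm. Along its robot side an upright rail, 8 mm thick, middle plane at x = -72 mm, top edge 70 mm above the table, full length
- bin: small fixed open plastic bin, 120 mm (x) by 100 mm (y), 75 mm tall, walls 8 mm; origin on the table under its centre, x pointing away from the robot. At the start the clip sits near the middle of its robot-side wall (x = -56 mm, y within 15 mm of 0)
- clip: steel spring clip like a clothes peg, 24 mm wide; origin mid hinge axis (its y), z up to the handles, x across the jaws. Jaws reach 34 mm below it. Flat handles rise 48 mm above it, 56 mm apart overall at the top; squeezed to 24-30 mm (about 10 N) they open the jaws to 30 mm. Seated on a wall, the origin is 4 mm above its top edge. Half a turn changes nothing
- clip_jaw (a joint): opening angle of the clip: 0 when gripping an 8 mm wall, 0.70 rad fully squeezed open, -0.16 rad shut on nothing

How it is judged:
By the outcome, as a careful person would: the job done as asked, in the order asked, and still so for the second after the job is handed in, with the robot touching nothing.
It also fails if it takes over 58 s, if anything falls off the work surface, if the arm or the gripper's body presses on something with over 40 N, if the wrist force passes 120 N, or if a joint passes its speed limit or range.

## Working session

There is one attempt and no reset: what is moved stays moved. The work goes in short steps, Python scripts to look and compute and a tool call to move; the robot and the scene stay as the last step left them, time stands still between calls to the robot, and variables do not carry over. Pictures are saved under pics/ and viewed, at most 12 in all, crops included, and the job is handed in when it is done.

Besides the shell and the picture viewer there is one more tool, called after "Emit:" as name([rows], argument=value, ...), one row to a line, values as JSON. carry_out: Moves the arm, as the interface text tells. Its arguments: {"type":"object","properties":{"steps":{"type":"array","items":{"type":"array"}},"fingers":{"type":"number"},"grip_force":{"type":"number"}},"required":["steps"]}

```bash
mkdir -p pics
python3 - <<'E'
from workcell import env
import cv2
o=env.observe(); print({k:o[k] for k in('clock','eef_pos','tcp_rot','opening')})
for n in("scene","top"):
    c=env.get_image(n); cv2.imwrite(f"pics/{n}0.png",c["img"][:,:,::-1])
    print(n,c["fx"],c["k1"],(-c["R"].T@c["t"]).round(3),c["R"].round(2).tolist())
E
```

```text
{'clock': 0.0, 'eef_pos': array([ 0.2604622 , -0.59479784,  0.2302723 ]), 'tcp_rot': array([ 9.78769109e-01,  2.04963758e-01, -1.51922635e-04, -9.30829871e-04]), 'opening': 1.0003649130740067}
scene 449.3811444773655 -0.01788494755244029 [0.779 0.547 1.017] [[-0.88, 0.48, -0.01], [0.41, 0.75, -0.51], [-0.23, -0.46, -0.86]]
top 403.18318578810334 -0.030991371530616135 [0.425 0.037 0.945] [[-0.0, -1.0, -0.01], [-0.99, 0.0, -0.12], [0.12, 0.01, -0.99]]
```

View pics/scene0.png

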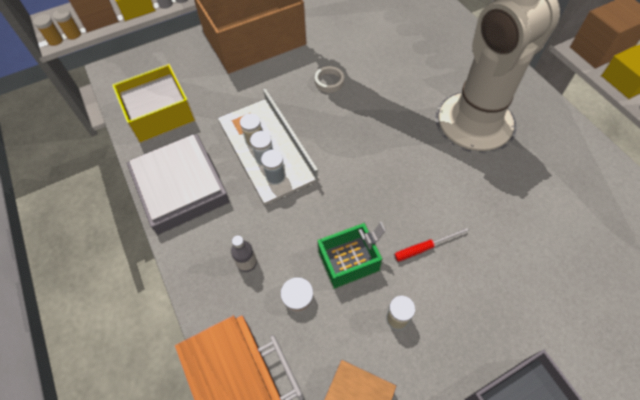

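View pics/top0.png

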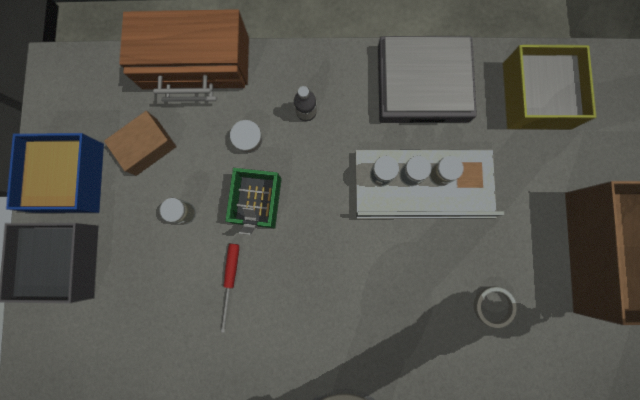

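The scene has the shelf (top view, columns 355–500, rows 150–218) with the card at (470,175). The green bin, with the clip on its near wall, is at (250,200)/(247,222). The stray jar is at (172,210). The white item at (245,136) is larger, so it is a distractor.

```bash
cat > h.py <<'E'
from workcell import env
import cv2, numpy as np
def K(c): return np.array([[c["fx"],0,c["cx"]],[0,c["fy"],c["cy"]],[0,0,1]])
def cast(c,px,z):
    p=cv2.undistortPoints(np.float64(px).reshape(-1,1,2),K(c),np.array([c["k1"],0,0,0.]))[:,0]
    d=np.c_[p,np.ones(len(p))]@c["R"]; o=-c["R"].T@c["t"]
    return o+d*((z-o[2])/d[:,2])[:,None]
def proj(c,X):
    return cv2.projectPoints(np.float64(X).reshape(-1,1,3),cv2.Rodrigues(c["R"])[0],c["t"].reshape(3,1),K(c),np.array([c["k1"],0,0,0.]))[0][:,0]
def ray(c,px):
    return cast(c,px,0.)-(-c["R"].T@c["t"])
def blobs(m,lo,hi):
    n,l,s,ce=cv2.connectedComponentsWithStats(m.astype(np.uint8))
    return [(ce[i],s[i],l==i) for i in range(1,n) if lo<s[i,4]<hi]
E
python3 - <<'E'
from h import *
c=env.get_image("top"); im=c["img"]; hsv=cv2.cvtColor(im,cv2.COLOR_RGB2HSV)
a=cv2.resize(im[145:225,350:510],None,fx=4,fy=4,interpolation=cv2.INTER_CUBIC)
b=cv2.resize(im[180:245,160:320],None,fx=4,fy=4,interpolation=cv2.INTER_CUBIC)
cv2.imwrite("pics/crop1.png",np.vstack([a,b])[:,:,::-1])
print("orange")
for ce,s,m in blobs((hsv[...,0]<18)&(hsv[...,1]>100)&(hsv[...,2]>80),200,1500): 
    r=cv2.minAreaRect(cv2.findContours(m.astype(np.uint8),0,2)[0][0]); print(ce,s,r,cast(c,[ce],.030).round(4))
print("green")
for ce,s,m in blobs((hsv[...,0]>50)&(hsv[...,0]<80)&(hsv[...,1]>120),200,3000):
    print(ce,s)
print("white")
for v in (135,150,165):
  for ce,s,m in blobs((hsv[...,1]<40)&(hsv[...,2]>v),150,12000): print(v,ce.round(1),s,cast(c,[ce],.083).round(4),cast(c,[ce],.113).round(4))
E
```

```text
orange
[180.92906815  69.00139082] [124  65 114   9 719] ((180.47964477539062, 69.04297637939453), (6.487893104553223, 113.10206604003906), 88.78113555908203) [[0.8591 0.3851 0.03  ]]
[470.95020747 175.48547718] [458 163  24  24 482] ((469.5, 174.5), (23.0, 23.0), 90.0) [[ 0.5955 -0.2978  0.03  ]]
[621.05395349 245.6       ] [ 611  182   29  137 1075] ((625.0, 250.0), (136.0, 28.0), 90.0) [[ 0.4324 -0.6361  0.03  ]]
[230.95503212 265.26980728] [224 244  15  44 467] ((230.9017791748047, 265.4869079589844), (11.035669326782227, 44.20875930786133), 7.594643592834473) [[0.3923 0.2515 0.03  ]]
green
[252.41906653 194.57894737] [ 226  169   54   58 1007]
white
135 [244.9 134.3] [231 120  29  29 672] [[0.6798 0.2153 0.083 ]] [[0.671  0.2091 0.113 ]]
135 [426.3 183.8] [ 356  150  148   65 6838] [[ 0.5676 -0.1806  0.083 ]] [[ 0.5626 -0.1731  0.113 ]]
135 [  3.1 219.2] [  0 198  12  66 295] [[0.4931 0.7484 0.083 ]] [[0.4907 0.7237 0.113 ]]
135 [171.3 209.2] [161 198  22  23 406] [[0.5142 0.3719 0.083 ]] [[0.511  0.3603 0.113 ]]
```

View pics/crop1.png

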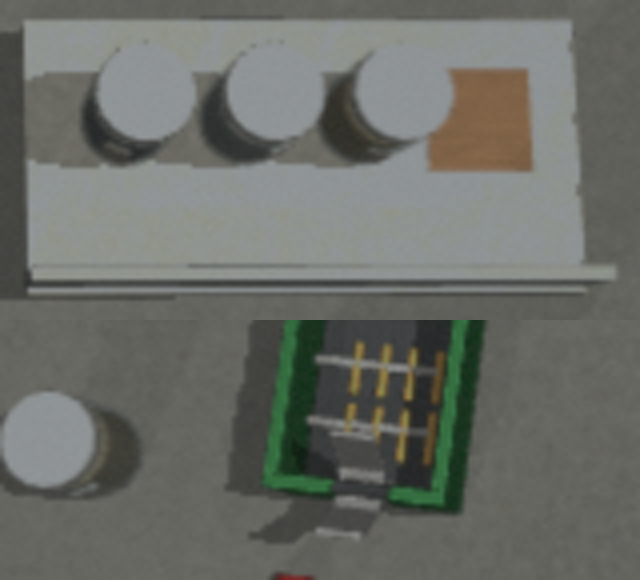

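The crop shows the card corners at about (483,162), (483,188) and (457,188). The rail's top edge is on row 213, and the clip's handle tops are at (249,209) and (244.5,233). The stray lid is centred at about (172,210).

Run:
```python
from h import *
c=env.get_image("top"); im=c["img"]
g=cv2.resize(cv2.cvtColor(im,cv2.COLOR_RGB2GRAY),None,fx=4,fy=4,interpolation=cv2.INTER_CUBIC)
H=cv2.HoughCircles(g,cv2.HOUGH_GRADIENT_ALT,1,60,param1=150,param2=.7,minRadius=40,maxRadius=65)
for x,y,r in H[0]:
    p=[(x+.5)/4-.5,(y+.5)/4-.5]; print(np.round(p,1),r/4,cast(c,[p],.083)[0].round(4),cast(c,[p],.113)[0].round(4))
C=cast(c,[[483,162],[483,187.8],[457,187.7]],.03); print("card",C.round(4),C[[0,2]].mean(0).round(4))
R=cast(c,[[358,213],[503,213]],.07); print("rail mid",R.round(4),"yaw",np.degrees(np.arctan2(-(R[1]-R[0])[0],(R[1]-R[0])[1]))%180)
B=cast(c,[[226.3,220.8],[272,226.2]],.075); print("bin front outer",B.round(4))
B=cast(c,[[233,169],[279,171]],.075); print("bin back",B.round(4))
T=cast(c,[[248.7,208.7],[244.5,233.2]],.127); print("handles",T.round(4),T.mean(0).round(4))
s=env.get_image("scene")
for n,X in dict(jar=[.512,.3695,.083],card=[.5965,-.2965,.03],clip=T.mean(0)).items(): print(n,proj(s,X))
```

```text
[244.6 133.6] 15.160942 [0.6815 0.216  0.083 ] [0.6726 0.2097 0.113 ]
[385.6 168.4] 12.304034 [ 0.6019 -0.0931  0.083 ] [ 0.5958 -0.0886  0.113 ]
[171.9 209.6] 11.780281 [0.5133 0.3707 0.083 ] [0.5103 0.3591 0.113 ]
[450.9 167.6] 12.052875 [ 0.6031 -0.2354  0.083 ] [ 0.5969 -0.2259  0.113 ]
[304.6 101.4] 11.362808 [0.7547 0.0836 0.083 ] [0.7432 0.082  0.113 ]
card [[ 0.6272 -0.3275  0.03  ]
 [ 0.5667 -0.3243  0.03  ]
 [ 0.5671 -0.2643  0.03  ]] [ 0.5971 -0.2959  0.03  ]
rail mid [[ 0.5059 -0.0328  0.07  ]
 [ 0.5047 -0.3497  0.07  ]] yaw 179.77466204481266
bin front outer [[0.4894 0.2534 0.075 ]
 [0.4774 0.1538 0.075 ]]
bin back [[0.6037 0.2416 0.075 ]
 [0.5987 0.1399 0.075 ]]
handles [[0.5102 0.195  0.127 ]
 [0.4602 0.2026 0.127 ]] [0.4852 0.1988 0.127 ]
jar [[402.46723894 304.91525049]]
card [[244.96902281 121.67084241]]
clip [[372.54454223 226.41323974]]
```

Emit:
carry_out([
  [[245, -160, -20], -66],
  [[245, -160, -20], -66],
  [[245, -160, -20], -66],
  [[245, -160, -20], -66],
  [[245, -160, -20], -66],
  [[245, -160, -20], -66],
  [[245, -160, -20], -66],
  [[458, -449, -20], -66],
  [[458, -449, -20], -66],
  [[458, -449, -20], -66],
  [[458, -449, -20], -66],
  [[458, -449, -20], -66],
], fingers=1, grip_force=40)

```text
clock: 1.25
eef_pos: [0.4664, -0.147, 0.2514]
tcp_rot: [0.709, 0.705, -0.0, 0.0]
ft_force: [1.5, -1.0, -0.3]
opening: 0.999
finger_force: 0.0
```

Emit:
carry_out([
  [[517, 47, 0], 0],
  [[517, 47, 0], 0],
  [[517, 47, 0], 0],
  [[517, 47, 0], 0],
  [[517, 47, 0], 0],
  [[517, 47, 0], 0],
  [[517, 47, 0], 0],
  [[517, 47, 0], 0],
  [[517, 47, 0], 0],
  [[517, 47, 0], 0],
  [[517, 47, 0], 0],
  [[517, 47, 0], 0],
])

```text
clock: 2.25
eef_pos: [0.5147, 0.3506, 0.251]
tcp_rot: [0.709, 0.705, -0.0, 0.0]
ft_force: [-0.1, -0.2, 0.5]
opening: 1.001
finger_force: 0.0
```

Run:
```python
from h import *
o=env.observe(); print(o["clock"],o["eef_pos"],o["tcp_rot"])
c=env.get_image("wrist"); im=c["img"]; print((-c["R"].T@c["t"]).round(3))
cv2.imwrite("pics/wrist1.png",im[:,:,::-1])
g=cv2.cvtColor(im,cv2.COLOR_RGB2GRAY)
H=cv2.HoughCircles(g,cv2.HOUGH_GRADIENT_ALT,1,60,param1=150,param2=.6,minRadius=30,maxRadius=150)
if H is not None:
  for x,y,r in H[0]: print(x,y,r,cast(c,[[x,y]],.083).round(4))
print("expected",proj(c,[.5133,.3707,.083]))
```

```text
2.25 [0.51467856 0.35064932 0.25096316] [ 7.09439379e-01  7.04766402e-01 -2.03042175e-04  2.10264021e-04]
[0.516 0.42  0.395]
expected [[320.03100901 153.419817  ]]
```

View pics/wrist1.png

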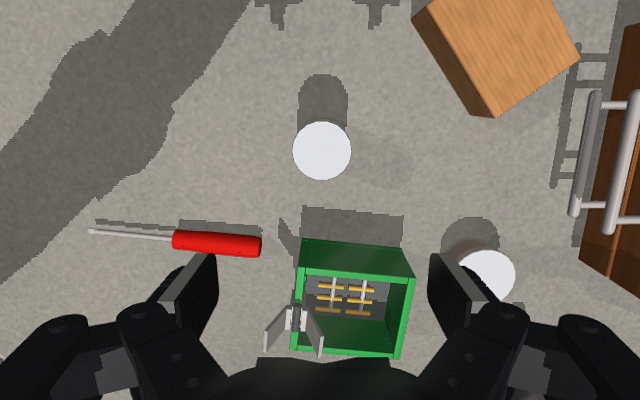

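The wrist view shows the stray lid at (322,150), directly ahead of the expected point. The bin is at (350,300), with the clip on its left (robot-side) rim at (295,325).

Run:
```python
from h import *
c=env.get_image("wrist"); im=c["img"]; h=cv2.cvtColor(im,cv2.COLOR_RGB2HSV)
for ce,s,m in blobs((h[...,1]<25)&(h[...,2]>205),800,6000): print(ce.round(1),s,cast(c,[ce],.083).round(4))
o=env.observe(); print(o["eef_pos"])
```

```text
[325.3 164.1] [ 297  136   58   57 2563] [[0.5144 0.3735 0.083 ]]
[496.8 280. ] [ 470  263   45   40 1001] [[0.6841 0.2588 0.083 ]]
[0.51092316 0.35837412 0.25151987]
```

Emit:
carry_out([
  [[0, 0, 0], 0],
  [[0, 0, 0], 0],
  [[0, 0, 0], 0],
])

```text
clock: 2.6
eef_pos: [0.5154, 0.3467, 0.251]
tcp_rot: [0.71, 0.704, -0.001, 0.001]
ft_force: [-0.2, -0.8, -0.2]
opening: 0.998
finger_force: 0.0
```

Emit:
carry_out([
  [[25, -1, 0], 0],
  [[25, -1, 40], 0],
  [[25, -1, 80], 0],
  [[25, -1, 110], 0],
  [[25, -1, 110], 0],
  [[25, -1, 110], 0],
])

```text
clock: 3.1
eef_pos: [0.514, 0.3712, 0.1403]
tcp_rot: [0.71, 0.704, -0.002, 0.0]
ft_force: [0.1, -0.2, 0.8]
opening: 1.002
finger_force: 0.0
```

Run:
```python
from h import *
c=env.get_image("wrist"); im=c["img"]; h=cv2.cvtColor(im,cv2.COLOR_RGB2HSV)
o=env.observe(); print(o["eef_pos"],o["tcp_rot"])
for ce,s,m in blobs((h[...,1]<25)&(h[...,2]>205),800,16000): print(ce.round(1),s,cast(c,[ce],.083).round(4))
c=env.get_image("top"); cv2.imwrite("pics/t.png",c["img"][:,:,::-1])
print(proj(c,[.514,.372,.083]))
```

```text
[0.51492429 0.37293602 0.14247659] [7.10035839e-01 7.04165455e-01 3.34791915e-04 9.08082205e-05]
[322.4 211.5] [ 279  171   87   82 5531] [[0.5145 0.3737 0.083 ]]
[[171.30376394 209.32158238]]
```

Emit:
carry_out([
  [[1, 0, 30], 0],
  [[1, 0, 60], 0],
  [[1, 0, 85], 0],
  [[1, 0, 102], 0],
  [[1, 0, 110], 0],
  [[1, 0, 110], 0],
  [[1, 0, 110], 0],
])

```text
clock: 3.78
eef_pos: [0.5147, 0.3758, 0.0328]
tcp_rot: [0.709, 0.705, 0.001, 0.0]
ft_force: [-0.8, 0.6, 0.8]
opening: 1.002
finger_force: 0.0
```

Emit:
carry_out([
  [[0, 0, 0], 0],
  [[0, 0, 0], 0],
  [[0, 0, 0], 0],
  [[0, 0, 0], 0],
  [[0, 0, 0], 0],
  [[0, 0, 0], 0],
  [[0, 0, 0], 0],
  [[0, 0, 0], 0],
], fingers=-1, grip_force=35)

```text
clock: 4.45
eef_pos: [0.5145, 0.3757, 0.0331]
tcp_rot: [0.709, 0.705, 0.001, 0.0]
ft_force: [-1.6, -1.2, 5.3]
opening: 0.62
finger_force: 36.4
```

Emit:
carry_out([
  [[0, 0, -10], 0],
  [[0, 0, -30], 0],
  [[0, 0, -60], 0],
  [[0, 0, -95], 0],
  [[0, 0, -130], 0],
  [[0, 0, -150], 0],
  [[0, 0, -155], 0],
  [[0, 0, -155], 0],
  [[0, 0, -155], 0],
])

```text
clock: 5.2
eef_pos: [0.5134, 0.3739, 0.1852]
tcp_rot: [0.709, 0.705, -0.001, 0.0]
ft_force: [-0.0, -0.3, -3.8]
opening: 0.621
finger_force: 37.8
```

Run:
```python
from h import *
P=[];L=[]
for i in range(4):
    c=env.get_image("wrist"); im=c["img"]; h=cv2.cvtColor(im,cv2.COLOR_RGB2HSV)
    o=env.observe(); P.append(o["eef_pos"]); print(o["eef_pos"].round(4),o["opening"],o["tcp_rot"].round(4))
    z=o["eef_pos"][2]-.0331+.083
    for ce,s,m in blobs((h[...,1]<25)&(h[...,2]>205),3000,30000): print(ce.round(1),s,cast(c,[ce],z).round(4),(cast(c,[[s[0]+s[2]/2-.5,s[1]+s[3]/2-.5]],z)).round(4))
cv2.imwrite("pics/wrist2.png",im[:,:,::-1])
```

```text
[0.513  0.3735 0.1843] 0.6197083378728412 [ 0.7093  0.7049 -0.0016  0.    ]
[323.9 342.7] [ 252  324  143   43 3828] [[0.5146 0.3681 0.2342]] [[0.5143 0.3673 0.2342]]
[0.5129 0.3735 0.1839] 0.6206384696493393 [ 7.093e-01  7.049e-01 -1.900e-03 -2.000e-04]
[323.5 343.6] [ 251  322  145   45 3720] [[0.5142 0.3679 0.2338]] [[0.514  0.3678 0.2338]]
[0.5129 0.3737 0.1839] 0.6217335441348766 [ 7.092e-01  7.050e-01 -1.900e-03 -3.000e-04]
[323.3 343.7] [ 251  321  144   46 3683] [[0.514  0.3682 0.2338]] [[0.5138 0.3682 0.2338]]
[0.5129 0.374  0.1841] 0.6178623073299612 [ 7.092e-01  7.050e-01 -1.700e-03 -4.000e-04]
[324.1 343.6] [ 251  322  145   45 3713] [[0.5143 0.3685 0.234 ]] [[0.5139 0.3684 0.234 ]]
```

View pics/wrist2.png

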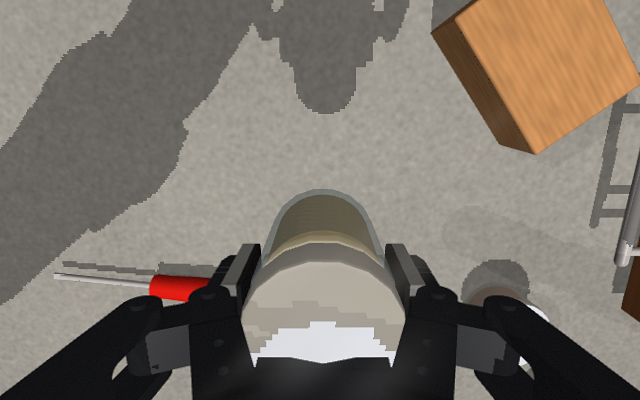

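The jar hangs upright between the pads. The front edge of the lid's top face is at about (325,262), and its visible width is 242–405.

Run:
```python
from h import *
c=env.get_image("wrist"); o=env.observe(); p=o["eef_pos"]
for r in (260,264): print(p.round(4),(cast(c,[[325,r]],p[2]+.05)-[0,.0265,0]).round(4))
print((cast(c,[[242,310],[405,310]],p[2]+.05)).round(4))
print(proj(c,[[p[0],p[1],p[2]+.05]]), o["tcp_rot"])
```

```text
[0.5131 0.3742 0.1845] [[0.5147 0.3711 0.2345]]
[0.5131 0.3742 0.1845] [[0.5147 0.3698 0.2345]]
[[0.4895 0.3811 0.2345]
 [0.5389 0.3809 0.2345]]
[[319.87865201 329.18665621]] [ 7.09182354e-01  7.05023583e-01 -1.41372301e-03 -3.70850692e-04]
```

Emit:
carry_out([
  [[-20, 0, 0], 0],
  [[-60, 5, 0], 0],
  [[-100, 10, 0], 0],
  [[-140, 20, 0], 0],
  [[-180, 25, 0], 0],
  [[-220, 30, 0], 0],
  [[-260, 35, 0], 0],
  [[-300, 40, 0], 0],
  [[-340, 45, 0], 0],
  [[-380, 50, 0], 0],
  [[-420, 52, 0], 0],
  [[-460, 55, 0], 0],
])

```text
clock: 6.45
eef_pos: [0.5655, -0.0873, 0.1857]
tcp_rot: [0.709, 0.705, -0.0, -0.0]
ft_force: [-0.5, 0.2, -2.4]
opening: 0.619
finger_force: 37.9
```

Emit:
carry_out([
  [[-40, 5, 0], 0],
  [[-80, 10, 0], 0],
  [[-120, 15, 0], 0],
  [[-160, 20, 0], 0],
  [[-200, 25, 0], 0],
  [[-235, 30, 0], 0],
  [[-260, 33, 0], 0],
  [[-274, 33, 0], 0],
  [[-274, 33, 0], 0],
  [[-274, 33, 0], 0],
  [[-274, 33, 0], 0],
])

```text
clock: 7.37
eef_pos: [0.5977, -0.3567, 0.1859]
tcp_rot: [0.708, 0.706, 0.001, -0.001]
ft_force: [0.4, 0.6, -1.7]
opening: 0.619
finger_force: 37.9
```

Run:
```python
from h import *
for i in range(2): c=env.get_image("wrist")
im=c["img"]; h=cv2.cvtColor(im,cv2.COLOR_RGB2HSV)
o=env.observe(); print(o["eef_pos"],o["tcp_rot"].round(4),o["opening"])
for ce,s,m in blobs((h[...,0]<18)&(h[...,1]>100)&(h[...,2]>80),500,50000):
    k=cv2.findContours(m.astype(np.uint8),0,2)[0][0]; r=cv2.minAreaRect(k)
    print(ce,s,cast(c,[ce],.03).round(4),r, cast(c,cv2.boxPoints(r),.03).round(4).tolist())
cv2.imwrite("pics/wrist3.png",im[:,:,::-1])
```

```text
[ 0.59800878 -0.35667834  0.18640526] [ 7.079e-01  7.063e-01  5.000e-04 -4.000e-04] 0.6193008729899051
[322.24126064 101.86306828] [ 285   65   75   76 5521] [[ 0.5985 -0.2917  0.03  ]] ((322.0, 102.5), (75.0, 74.0), 90.0) [[0.5689, -0.263, 0.03], [0.628, -0.2632, 0.03], [0.6294, -0.3229, 0.03], [0.5671, -0.3227, 0.03]]
```

View pics/wrist3.png

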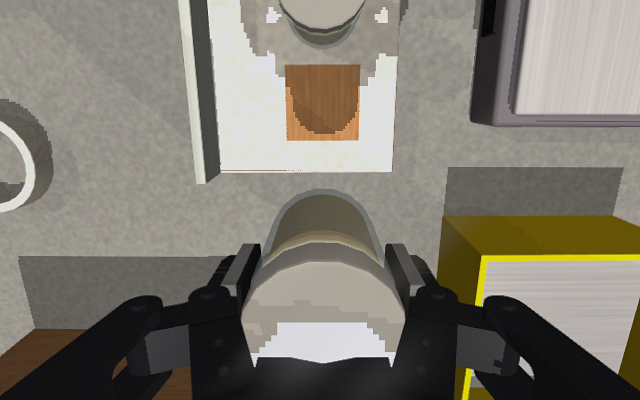

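The card is centred at (322,102), with the neighbouring lid beyond it. The held jar is still upright at (325,262).

Emit:
carry_out([
  [[30, -1, 0], 0],
  [[60, -1, 0], 0],
  [[66, -1, 0], 0],
  [[66, -1, 10], 0],
  [[66, -1, 40], 0],
  [[66, -1, 70], 0],
  [[66, -1, 95], 0],
  [[66, -1, 110], 0],
  [[66, -1, 115], 0],
  [[66, -1, 115], 0],
  [[66, -1, 115], 0],
])

```text
clock: 8.38
eef_pos: [0.5978, -0.2935, 0.0723]
tcp_rot: [0.709, 0.705, 0.0, 0.001]
ft_force: [0.8, 0.2, -2.6]
opening: 0.616
finger_force: 37.9
```

Run:
```python
from h import *
for i in range(2):
    o=env.observe(); print(o["eef_pos"].round(4),o["tcp_rot"].round(4),o["ft_force"].round(1)); c=env.get_image("wrist")
t=env.get_image("top"); im=t["img"]
a=cv2.resize(im[140:230,350:510],None,fx=4,fy=4,interpolation=cv2.INTER_CUBIC)
cv2.imwrite("pics/p4.png",np.hstack([cv2.resize(a,(400,225)),cv2.resize(c["img"],(400,225),interpolation=cv2.INTER_AREA)])[:,:,::-1])
```

```text
[ 0.5978 -0.2935  0.0723] [7.091e-01 7.051e-01 5.000e-04 7.000e-04] [ 0.8  0.2 -2.6]
[ 0.5983 -0.2938  0.073 ] [7.092e-01 7.050e-01 7.000e-04 1.300e-03] [-0.1  0.4 -1.3]
```

View pics/p4.png

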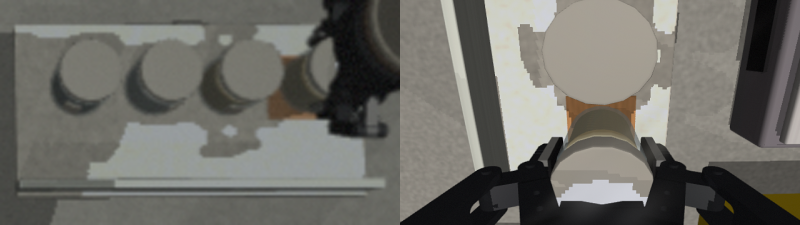

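The jar hangs just above the card, clear of its neighbour. I'll shift it 3 mm toward the row and lower it gently.

Emit:
carry_out([
  [[3, -1, 0], 0],
  [[3, -1, 2], 0],
  [[3, -1, 4], 0],
  [[3, -1, 6], 0],
  [[3, -1, 7], 0],
  [[3, -1, 8], 0],
  [[3, -1, 8.5], 0],
  [[3, -1, 9], 0],
  [[3, -1, 9], 0],
])

```text
clock: 9.28
eef_pos: [0.5956, -0.2907, 0.0631]
tcp_rot: [0.709, 0.705, -0.0, -0.0]
ft_force: [-4.6, 0.7, 5.0]
opening: 0.618
finger_force: 38.6
```

Emit:
carry_out([
  [[0, 0, 0], 0],
  [[0, 0, 0], 0],
  [[0, 0, 0], 0],
  [[0, 0, 0], 0],
  [[0, 0, 0], 0],
], fingers=0.7)

```text
clock: 9.7
eef_pos: [0.596, -0.2906, 0.0623]
tcp_rot: [0.709, 0.705, 0.0, 0.0]
ft_force: [0.1, -0.3, -0.9]
opening: 0.847
finger_force: 0.0
```

Emit:
carry_out([
  [[0, 0, -10], 0],
  [[0, 0, -30], 0],
  [[0, 0, -70], 0],
  [[0, 0, -110], 0],
  [[0, 0, -130], 0],
  [[-30, 0, -135], 0],
  [[-70, 0, -135], 0],
  [[-80, 0, -135], 0],
  [[-80, 0, -135], 0],
  [[-80, 0, -135], 0],
  [[-80, 0, -135], 0],
])

```text
clock: 10.62
eef_pos: [0.5956, -0.3693, 0.1975]
tcp_rot: [0.709, 0.705, 0.001, -0.0]
ft_force: [0.4, -0.4, -0.0]
opening: 0.85
finger_force: 0.0
```

Run:
```python
from h import *
c=env.get_image("wrist"); w=env.get_image("wrist"); s=env.get_image("scene")
print(env.observe()["eef_pos"])
im=w["img"]; h=cv2.cvtColor(im,cv2.COLOR_RGB2HSV)
for ce,st,m in blobs((h[...,0]<18)&(h[...,1]>100)&(h[...,2]>80),50,50000): print(ce,st)
a=cv2.resize(s["img"][80:210,205:335],(400,400),interpolation=cv2.INTER_CUBIC)
cv2.imwrite("pics/p5.png",np.hstack([a,cv2.resize(im[:,160:560],(400,400))])[:,:,::-1])
g=cv2.cvtColor(im,cv2.COLOR_RGB2GRAY)
H=cv2.HoughCircles(g,cv2.HOUGH_GRADIENT_ALT,1,40,param1=100,param2=.6,minRadius=25,maxRadius=90)
if H is not None:
  for x,y,r in H[0]: print(x,y,r,cast(w,[[x,y]],.113).round(4))
```

```text
[ 0.59584287 -0.36884101  0.1975642 ]
[356.92857143  54.85714286] [349  50  13  17  98]
[354.15277778 117.45833333] [343 105  18  19 144]
[293.31147541 120.45901639] [290 115  11  10  61]
523.0 174.0 80.22122 [[ 0.7294 -0.3495  0.113 ]]
322.0 83.0 44.24077 [[ 0.5965 -0.2918  0.113 ]]
2.0 155.0 41.866695 [[ 0.3851 -0.3351  0.113 ]]
```

View pics/p5.png

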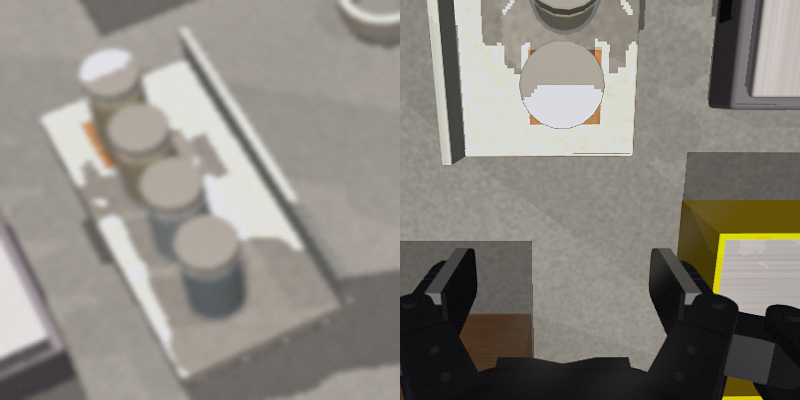

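The jar stands upright on the card with corners of card visible around it, in line with the row and with the neighbours unmoved. Next is the clip.

Emit:
carry_out([
  [[30, -6, -20], 0],
  [[70, -14, -45], 0],
  [[110, -23, -45], 2],
  [[150, -32, -45], 3],
  [[190, -42, -45], 6.2],
  [[230, -50, -45], 6.2],
  [[270, -60, -45], 6.2],
  [[310, -70, -45], 6.2],
  [[350, -80, -45], 6.2],
  [[390, -90, -45], 6.2],
  [[430, -98, -45], 6.2],
  [[460, -105, -45], 6.2],
], fingers=1)

```text
clock: 11.77
eef_pos: [0.4913, 0.0946, 0.2429]
tcp_rot: [0.745, 0.667, 0.0, 0.0]
ft_force: [1.0, -0.4, 0.3]
opening: 1.002
finger_force: 0.0
```

Emit:
carry_out([
  [[20, -2, 0], 0],
  [[20, -2, 0], 0],
  [[20, -2, 0], 0],
  [[20, -2, 0], 0],
])

```text
clock: 12.1
eef_pos: [0.4932, 0.1097, 0.2422]
tcp_rot: [0.746, 0.666, -0.0, 0.0]
ft_force: [-0.1, -0.3, 0.0]
opening: 0.998
finger_force: 0.0
```

Run:
```python
from h import *
c=env.get_image("wrist"); c=env.get_image("wrist"); o=env.observe(); print(o["eef_pos"],o["tcp_rot"])
im=c["img"]; np.savez("c6",**c)
p=proj(c,[.487,.2,.1])[0]; print(p); x,y=np.clip(p-[100,75],0,[440,250]).astype(int); print(x,y)
cv2.imwrite("pics/w6.png",cv2.resize(im[y:y+150,x:x+200],(800,600),interpolation=cv2.INTER_CUBIC)[:,:,::-1])
```

```text
[0.49355261 0.10868044 0.24207062] [ 7.46987278e-01  6.64838214e-01 -3.53266791e-04  1.78162626e-04]
[299.53483243  68.07543863]
199 0
```

View pics/w6.png

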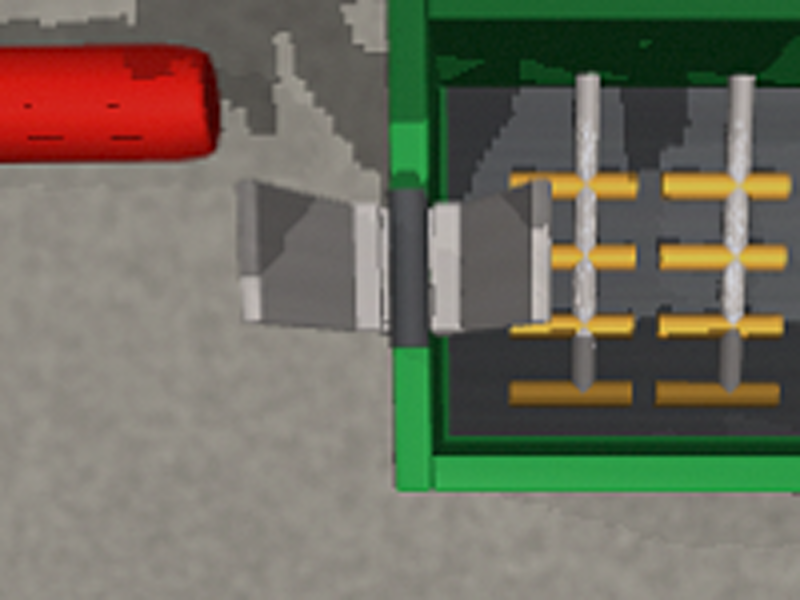

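The wrist crop shows the clip clearly. The handle tops are at about (250,251) and (541,251), the hinge is at (409,268), and the rim's left edge runs (390,10) to (397,490).

Run:
```python
from h import *
c=dict(np.load("c6.npz")); q=lambda u,v:[199+u/4-.375,v/4-.375]
H=cast(c,[q(250,251),q(541,251)],.127); print("handles",H.round(4),H.mean(0).round(4))
print("hinge",cast(c,[q(409,268)],.081).round(4), cast(c,[q(409,190),q(409,347)],.081).round(4))
R=cast(c,[q(390,20),q(397,488)],.075); d=R[0]-R[1]; print("rim",R.round(4),"yaw",np.degrees(np.arctan2(-d[0],d[1])))
D=cast(c,[q(249,180),q(254,321),q(540,182),q(541,322)],.127); print(D.round(4).tolist())
o=env.observe(); p=o["eef_pos"]; m=(H.mean(0)); 
a=2*np.arctan2(o["tcp_rot"][1],o["tcp_rot"][0]); X=np.array([np.cos(a),np.sin(a)]); Y=np.array([np.sin(a),-np.cos(a)])
print(p,np.degrees(a)-90,"tool shift",(m[:2]-p[:2])@X,(m[:2]-p[:2])@Y)
```

```text
handles [[0.4627 0.2047 0.127 ]
 [0.5124 0.1989 0.127 ]] [0.4875 0.2018 0.127 ]
hinge [[0.4872 0.2025 0.081 ]] [[0.4891 0.2171 0.081 ]
 [0.4852 0.1872 0.081 ]]
rim [[0.4893 0.2497 0.075 ]
 [0.4785 0.1588 0.075 ]] yaw -6.781299842379976
[[0.4643, 0.216, 0.127], [0.4615, 0.1932, 0.127], [0.5134, 0.2099, 0.127], [0.5111, 0.1873, 0.127]]
[0.49355261 0.10868044 0.24207062] -6.660162439358558 tool shift 0.09176422438315841 -0.01677206502153935
```

Emit:
carry_out([
  [[40, -8, 0], 0],
  [[80, -16, 0], 0],
  [[92, -17, 0], 0],
  [[92, -17, 20], 0],
  [[92, -17, 50], 0],
  [[92, -17, 75], 0],
  [[92, -17, 90], 0],
  [[92, -17, 90], 0],
  [[92, -17, 90], 0],
])

```text
clock: 12.95
eef_pos: [0.4868, 0.2023, 0.1517]
tcp_rot: [0.747, 0.665, -0.001, -0.001]
ft_force: [-0.3, 0.2, 0.6]
opening: 0.998
finger_force: 0.0
```

Run:
```python
from h import *
P=[]
for i in range(3): env.get_image("wrist"); P.append(env.observe()["eef_pos"])
p=np.mean(P,0); o=env.observe(); a=2*np.arctan2(o["tcp_rot"][1],o["tcp_rot"][0]); X=np.array([np.cos(a),np.sin(a)]); Y=np.array([np.sin(a),-np.cos(a)])
m=np.array([.4874,.202]); print(P,np.degrees(a)-90,(m-p[:2])@X,(m-p[:2])@Y)
```

```text
[array([0.48759865, 0.20298496, 0.15277072]), array([0.48800171, 0.20337862, 0.15336464]), array([0.48815254, 0.20353165, 0.15363669])] -6.604863236015319 -0.0013493340003846294 -0.00036485566210003287
```

Emit:
carry_out([
  [[0, 0, 20], 0],
  [[0, 0, 40], 0],
  [[0, 0, 52], 0],
  [[0, 0, 56], 0],
  [[0, 0, 56], 0],
  [[0, 0, 56], 0],
  [[0, 0, 56], 0],
])

```text
clock: 13.68
eef_pos: [0.4877, 0.204, 0.0974]
tcp_rot: [0.746, 0.666, 0.001, 0.0]
ft_force: [0.1, 0.5, 0.5]
opening: 0.993
finger_force: 0.0
```

Emit:
carry_out([
  [[0, 0, 0], 0],
  [[0, 0, 0], 0],
  [[0, 0, 0], 0],
  [[0, 0, 0], 0],
  [[0, 0, 0], 0],
  [[0, 0, 0], 0],
  [[0, 0, 0], 0],
  [[0, 0, 0], 0],
  [[0, 0, 0], 0],
  [[0, 0, 0], 0],
], fingers=-1, grip_force=25)

```text
clock: 14.52
eef_pos: [0.4885, 0.2054, 0.0998]
tcp_rot: [0.746, 0.666, 0.002, 0.001]
ft_force: [-5.2, -2.1, 26.2]
opening: 0.274
finger_force: 24.5
```

Emit:
carry_out([
  [[0, 0, -5], 0],
  [[0, 0, -15], 0],
  [[0, 0, -30], 0],
  [[0, 0, -50], 0],
  [[0, 0, -75], 0],
  [[0, 0, -100], 0],
  [[0, 0, -110], 0],
  [[0, 0, -110], 0],
  [[0, 0, -110], 0],
])

```text
clock: 15.27
eef_pos: [0.4871, 0.203, 0.2061]
tcp_rot: [0.747, 0.665, 0.0, 0.0]
ft_force: [-0.9, -0.0, -0.5]
opening: 0.274
finger_force: 25.5
```

Run:
```python
from h import *
c=env.get_image("wrist"); w=env.get_image("wrist"); s=env.get_image("scene")
o=env.observe(); print(o["eef_pos"],o["tcp_rot"],o["opening"],o["ft_force"])
p=proj(s,o["eef_pos"])[0].astype(int); print(p)
a=cv2.resize(s["img"][p[1]-50:p[1]+50,p[0]-50:p[0]+50],(400,400),interpolation=cv2.INTER_CUBIC)
cv2.imwrite("pics/p7.png",np.hstack([a,cv2.resize(w["img"][200:400,220:420],(400,400))])[:,:,::-1])
np.savez("c7",**w)
```

```text
[0.48608235 0.20272876 0.20474835] [ 7.46377065e-01  6.65522025e-01 -1.21892334e-03 -4.75125129e-04] 0.27745419196361426 [-0.29761181 -0.38996462 -0.50973721]
[376 211]
```

View pics/p7.png

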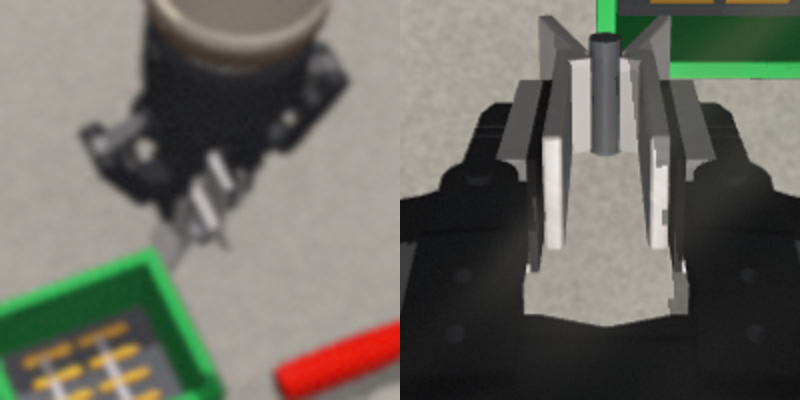

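The clip is held upright and centred with its jaws spread. The hinge appears at (322, 217–276) in the wrist image.

Run:
```python
from h import *
c=dict(np.load("c7.npz")); o=env.observe(); p=o["eef_pos"]; print(p)
for dz in (-.018,-.014): 
    H=cast(c,[[322,217],[322,276]],p[2]+dz); print(H.round(4),(H.mean(0)-p).round(4))
a=2*np.arctan2(o["tcp_rot"][1],o["tcp_rot"][0]); print(np.degrees(a)-90)
```

```text
[0.48608235 0.20272876 0.20474835]
[[0.4885 0.2153 0.1867]
 [0.4848 0.1838 0.1867]] [ 0.0005 -0.0032 -0.018 ]
[[0.4886 0.2167 0.1907]
 [0.4851 0.1859 0.1907]] [ 0.0008 -0.0014 -0.014 ]
-6.55514015830029
```

Emit:
carry_out([
  [[-20, 3, 0], -1],
  [[-55, 8, 0], -3],
  [[-95, 14, 0], -6.5],
  [[-135, 20, 0], -6.5],
  [[-175, 27, 0], -6.5],
  [[-215, 33, 0], -6.5],
  [[-255, 39, 0], -6.5],
  [[-295, 45, 0], -6.5],
  [[-335, 51, 0], -6.5],
  [[-375, 57, 0], -6.5],
  [[-415, 63, 0], -6.5],
  [[-450, 69, 0], -6.5],
])

```text
clock: 16.42
eef_pos: [0.5028, -0.2545, 0.2047]
tcp_rot: [0.708, 0.706, -0.001, -0.001]
ft_force: [1.9, 0.8, -1.0]
opening: 0.274
finger_force: 25.5
```

Emit:
carry_out([
  [[-20, 2, 0], 0],
  [[-35, 2, 0], 0],
  [[-39, 2, 0], 0],
  [[-39, 2, 0], 0],
  [[-39, 2, 0], 0],
  [[-39, 2, 0], 0],
])

```text
clock: 16.92
eef_pos: [0.5066, -0.2878, 0.2063]
tcp_rot: [0.706, 0.708, 0.0, -0.0]
ft_force: [-0.2, 0.1, -0.4]
opening: 0.267
finger_force: 25.5
```

Run:
```python
from h import *
for i in range(3):
    w=env.get_image("wrist"); o=env.observe(); a=2*np.arctan2(o["tcp_rot"][1],o["tcp_rot"][0]); print(o["eef_pos"].round(4),np.degrees(a)-90,o["opening"])
np.savez("c8",**w); cv2.imwrite("pics/w8.png",w["img"][:,:,::-1])
```

```text
[ 0.5066 -0.2881  0.2064] 0.15354959734948181 0.2751610616554845
[ 0.5066 -0.2885  0.2065] 0.12892686019623056 0.27379981786700963
[ 0.5066 -0.2889  0.2065] 0.0981934124275341 0.2734976607622177
```

View pics/w8.png

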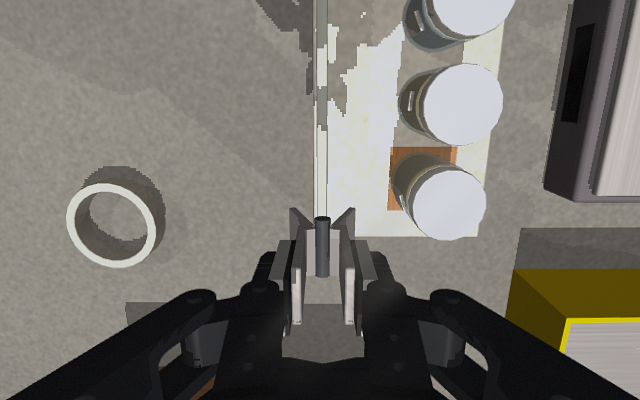

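The wrist view has the rail at columns 315–327 and the hinge at column 322, so they are lined up. The placed jar's lid is at (449,205).

Run:
```python
from h import *
c=dict(np.load("c8.npz")); p=env.observe()["eef_pos"]; print(p)
print("rail",cast(c,[[321,60],[321.5,200]],.07).round(4))
print("hinge",cast(c,[[322,217],[322,276]],p[2]-.018).mean(0).round(4))
print("lids",cast(c,[[449,205],[463,104]],.113).round(4))
C=cast(c,[[390,147],[457,147],[388,210]],.03); print("card",C.round(4),C[[1,2]].mean(0).round(4))
g=cv2.cvtColor(c["img"],cv2.COLOR_RGB2GRAY)
for x,y,r in cv2.HoughCircles(g,cv2.HOUGH_GRADIENT_ALT,1,40,param1=100,param2=.5,minRadius=25,maxRadius=60)[0]: print(x,y,r,cast(c,[[x,y]],.113).round(4))
```

```text
[ 0.50655923 -0.28889543  0.20654779]
rail [[ 0.506  -0.1935  0.07  ]
 [ 0.5065 -0.3019  0.07  ]]
hinge [ 0.5071 -0.2914  0.1885]
lids [[ 0.5962 -0.2928  0.113 ]
 [ 0.5987 -0.2239  0.113 ]]
card [[ 0.5683 -0.2636  0.03  ]
 [ 0.6292 -0.2634  0.03  ]
 [ 0.5696 -0.3235  0.03  ]] [ 0.5994 -0.2935  0.03  ]
447.0 206.0 37.613716 [[ 0.5949 -0.2935  0.113 ]]
464.0 106.0 42.336792 [[ 0.5994 -0.2252  0.113 ]]
106.0 222.0 41.423016 [[ 0.3522 -0.306   0.113 ]]
106.0 222.0 32.777905 [[ 0.3522 -0.306   0.113 ]]
```

Emit:
carry_out([
  [[-2, 0, 0], 0],
  [[-2, 0, 20], 0],
  [[-2, 0, 45], 0],
  [[-2, 0, 65], 0],
  [[-2, 0, 80], 0],
  [[-2, 0, 90], 0],
  [[-2, 0, 98], 0],
  [[-2, 0, 102], 0],
  [[-2, 0, 102], 0],
  [[-2, 0, 102], 0],
])

```text
clock: 17.9
eef_pos: [0.5068, -0.2926, 0.1049]
tcp_rot: [0.707, 0.707, 0.0, 0.0]
ft_force: [-1.0, -1.2, -0.9]
opening: 0.274
finger_force: 25.5
```

Emit:
carry_out([
  [[0, 0, 2], 0],
  [[0, 0, 4], 0],
  [[0, 0, 6], 0],
  [[0, 0, 8], 0],
  [[0, 0, 9], 0],
  [[0, 0, 9], 0],
])

```text
clock: 18.4
eef_pos: [0.5061, -0.2926, 0.0953]
tcp_rot: [0.707, 0.707, -0.0, -0.0]
ft_force: [-0.8, 0.1, -0.0]
opening: 0.274
finger_force: 25.7
```

No contact yet, so I'll keep lowering in small steps.

Emit:
carry_out([
  [[0, 0, 1], 0],
  [[0, 0, 2], 0],
  [[0, 0, 3], 0],
  [[0, 0, 3], 0],
])

```text
clock: 18.73
eef_pos: [0.5063, -0.2927, 0.0949]
tcp_rot: [0.707, 0.707, -0.001, 0.0]
ft_force: [-7.6, 2.6, 21.4]
opening: 0.272
finger_force: 28.9
```

Emit:
carry_out([
  [[0, 0, 0], 0],
  [[0, 0, 0], 0],
  [[0, 0, 0], 0],
  [[0, 0, 0], 0],
  [[0, 0, 0], 0],
  [[0, 0, 0], 0],
  [[0, 0, 0], 0],
], fingers=0.65)

```text
clock: 19.32
eef_pos: [0.5062, -0.2924, 0.0921]
tcp_rot: [0.707, 0.707, 0.0, -0.0]
ft_force: [-0.3, 0.6, -0.1]
opening: 0.822
finger_force: 0.0
```

Emit:
carry_out([
  [[0, 0, -10], 0],
  [[0, 0, -30], 0],
  [[0, 0, -60], 0],
  [[0, 0, -95], 0],
  [[0, 0, -110], 0],
  [[-40, 0, -120], 0],
  [[-80, 0, -120], 0],
  [[-90, 0, -120], 0],
  [[-90, 0, -120], 0],
  [[-90, 0, -120], 0],
])

```text
clock: 20.15
eef_pos: [0.5057, -0.3832, 0.2124]
tcp_rot: [0.708, 0.706, 0.0, -0.0]
ft_force: [-0.3, 1.0, 0.3]
opening: 0.825
finger_force: 0.0
```

Run:
```python
from h import *
env.get_image("wrist"); w=env.get_image("wrist"); s=env.get_image("scene"); print(env.observe()["eef_pos"])
np.savez("c9",**w)
a=cv2.resize(s["img"][80:210,205:335],(400,400),interpolation=cv2.INTER_CUBIC)
cv2.imwrite("pics/p9.png",np.hstack([a,cv2.resize(w["img"][0:200,260:460],(400,400))])[:,:,::-1])
```

```text
[ 0.50662046 -0.38055365  0.21249982]
```

View pics/p9.png

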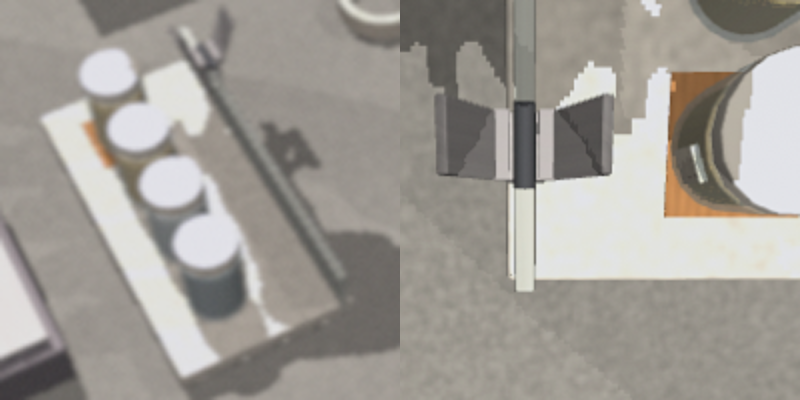

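The clip stands straight on the rail with its hinge at (322,72). The jar sits within the card, whose corners show evenly around it.

Run:
```python
from h import *
c=dict(np.load("c9.npz"))
print("hinge",cast(c,[[322,71.5]],.077).round(4)); print("card left edge",cast(c,[[333+260-260,36.5],[333,108]],.03).round(4))
for z in (.118,.122,.126,.130):
    H=cast(c,[[260+37/2,68],[260+212/2,68]],z); print(z,H.round(4).tolist(),np.linalg.norm(H[0]-H[1]).round(4))
b=dict(np.load("c6.npz")); q=lambda u,v:[199+u/4-.375,v/4-.375]
H=cast(b,[q(238,251),q(550,251)],.127); print("on bin",np.linalg.norm(H[0]-H[1]))
```

```text
hinge [[ 0.5066 -0.2946  0.077 ]]
card left edge [[ 0.5159 -0.2633  0.03  ]
 [ 0.5163 -0.3226  0.03  ]]
0.118 [[0.479, -0.2951, 0.118], [0.5346, -0.2951, 0.118]] 0.0556
0.122 [[0.4795, -0.2954, 0.122], [0.5342, -0.2954, 0.122]] 0.0547
0.126 [[0.48, -0.2957, 0.126], [0.5337, -0.2957, 0.126]] 0.0537
0.13 [[0.4804, -0.296, 0.13], [0.5332, -0.296, 0.13]] 0.0528
on bin 0.053644707459746935
```

```bash
python3 -c "
from workcell import env
print(env.finish_job())"
```

```text
the job is handed in; nothing more can be done
None
```

I set the jar upright on the card, about 2 mm off its centre, without disturbing its neighbours, then clipped the spring clip onto the rail in front of it; the job is handed in at about 20 s, but I got no verdict back.

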